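Clamp the panel in the test jig and hold the click lever at three

ROBOT

A 6-joint arm with a two-finger parallel gripper is mounted at the origin on the work surface. World frame = base frame: x ahead of the robot, y to its left, z up, the work surface at z = 0. Lengths are in m, angles in rad, forces in N, time in s.
With the tool pointing down it reaches from about 0.35 to 0.775 m from the base axis. Payload 7.3 kg.
Tool frame: the origin (TCP) lies between the finger pads; the fingertips stand 25 mm ahead of it and the grasp point (between the pads) lies 6 mm ahead of it; y points along the fingers, z is the direction in which the jaws open and shut, and the axes are right-handed (so a half turn about y gives the same grasp; the last joint's range is limited). The gripper opens to 92 mm and grips with 3 to 60 N. Pads are 19 mm wide; open, the fingers measure 130 mm over their backs; the gripper's body (75 mm by 190 mm) begins 47 mm behind the grasp point.
Start: joints at [1.076, 0.342, 1.524, -0, 1.275, -0.146], TCP at [0.179, 0.493, 0.225] pointing down, gripper open.
Joint ranges: [-2.53, 2.53], [-0.77, 2.02], [0.04, 2.7], [-1, 4.14], [0.28, 2.66], [-3.11, 3.11]. Speed limits (rad/s): [2.57, 2.57, 3.14, 3.14, 3.14, 3.14].

INTERFACE

Orientations are given as [roll, pitch, yaw] about the fixed x, y, z axes, in that order (R = Rz(yaw) Ry(pitch) Rx(roll)).
In Python, from cell import sensors, read_camera, hand_in gives the robot as it stands. The module is installed in compiled form; this text tells all that it offers.
- The arm moves only by the tool send_rows, never from a script. Its argument "motion" is a list that holds one entry, the list of rows, each a list of 4 numbers: the shift along the tool's x, y, z in m, then the turn about the tool's y in degrees. In form: [[[tx, ty, tz, twist], ...]]. A call has 1 to 8 rows; each row is the pose to reach, as a shift and turn from the pose measured when the call began, along the tool's axes at that moment; what a row does not reach only later rows make up. A row lasts 1/10 s, in which the tool goes at most 50 mm and 8.59 degrees, less where a joint would pass 70% of its speed; a pose out of reach is approached as far as the arm can. A call with a gripper value outside its range is refused whole. "gripper" is the opening, from 0 (shut) to 1 (fully open), set as the call begins (left out, the last holds). The fingers move at their own pace and stop on an object; "grip_force" is the grip in N (left out, the last holds). Time passes only in rows, so rows that repeat a pose let the fingers close. It gives the time, the measured TCP pose, the force and the opening at its end, in the units of the state.
- sensors.observe(): the state, without advancing time (a new reading comes with each control period).
- read_camera(name): name is "scene" or "side" or "wrist"; returns a dict with "frame" (400x640x3 uint8, red, green, blue), "fx", "fy", "cx", "cy" (pixels), "extrinsics" (4x4, takes a point from world to camera coordinates). Camera axes: x right, y up, looking along -z (the intrinsics and any distortion apply to the point x, -y, -z); pixel columns grow to the right and rows downward; lengths in m; the calibration is good to about 2 mm. A picture is of the moment at which its call begins. There is no depth.
- hand_in(): hands the job in, once; it reports no verdict.
The state is a dict: "time": time; "qpos": joint angles; "qvel": joint speeds; "joint_efforts": joint torques, N m; "tool_pos": TCP position; "tool_rot": TCP orientation; "contact_force": force on the tool from outside, world axes, zero at the start; "torque": the same for the moment, N m; "opening": finger opening in m.
Only numpy, scipy, OpenCV 4.12 (cv2) and the standard library are available. Lean on these libraries where they do the work, as an engineer would, in place of code of your own. Each camera call takes 0.05 s, during which the arm holds its last target.

TASK

Get the green panel ready for its pin test: take the orange spring clamp off its parking stand, clip it over the top edge of the panel in the jig and let go of the clamp. Then take the red upright handle of the jig's lever, which is resting at its stop, and swing it clockwise (seen from above) by exactly three clicks without ever going past a fourth, settling in the third click's notch; the lever springs back if let go, so finish while still holding the handle there. Leave the other things on the plate where they are.

Things in the scene. Friction and masses are not known exactly. Their poses are not given: they have to be found in the camera images.
- clip: Orange spring clamp, 106 tall, jaws down, parked on the stand. Origin midway between jaw tips; z up, x along the pivot pin and gripped edge, arms open along y. 20 wide in x. Pin 14 thick at z 42; its underside rests on the edge when home. Handles z 45 to 106 flare to 49 over all at z 90; squeezed to 25 there (9 N) they are parallel, jaws open 28. They shut when let go. 0.12 kg. Sizes in mm.
- clip_left (a joint): Opening angle of each clamp arm (both move alike), rad: 0 = closed on a 6 mm edge, 0.27 = fully open, -0.07 = closed on nothing.
- stand: Parking stand fixed on the plate: dark base 80 x 90 x 10 mm with an upright grey fin, 60 mm long in x, 6 mm thick in y, its top edge 70 mm above the plate. Origin: centre of the underside, z up.
- jig: Test jig fixed on the 6 mm metal plate. Black base 240 x 240 x 12 mm, x -110 to 130, y -115 to 125 mm; origin on its underside; z up. Green panel at y = +90 mm; blue pin carriage (y 29 to 45 mm at rest, 52 mm high) moves 4 mm a click towards it; red lever on the -y side.
- panel_top (a point): Middle of the green panel's top edge, 90 mm above the jig's underside; axes as the jig's. Panel 120 mm long in x, 6 mm thick in y; its ends sit in slots up to 57 mm high. The clamp may sit anywhere within 50 mm of the middle, a jaw on each face.
- lever_pivot (a point): On the lever's upright pivot axis, 50 mm above the jig's underside and 50 mm to -y of its origin; axes as the jig's, not turning with the lever.
- grip: Red upright round handle, a sleeve free to turn, at the lever's end, 18 mm thick. Origin on its axis, 120 mm from the pivot axis and 28 mm above point lever_pivot; handle reaches 25 mm above the origin, the lever's arm (20 mm wide) tops out 30 mm below it. At rest it lies at 250 degrees about the pivot, counter-clockwise from the jig's +x seen from above.
- lever (a joint): Lever angle, rad, growing clockwise seen from above: 0 = at rest, 0.22 a click (26 mm at the handle), third notch 0.66, stop 1.14. A spring pulls it back to rest (3.4 N at the handle at rest, 6 N at the third notch); a sprung roller rides over teeth with tops at 0.11, 0.33, 0.55, 0.77, adding about 2 N before each top and taking off 2 N after it: the click.
- meter: Yellow multimeter 85 x 165 x 36 mm lying flat, bystander. Origin: centre of its underside.
- tape: Blue tape roll lying flat, 90 mm across, 22 mm high, bystander. Origin: centre of its underside.
- driver: Screwdriver lying flat, bystander. Origin: centre of its underside.
- mug: Blue mug, 80 mm across, 90 mm high, bystander. Origin: centre of its underside.
- bin: Empty blue parts bin 140 x 100 x 50 mm, bystander. Origin: centre of its underside.
Not all that is in view belongs to the job. There is more than one size of the clip; the job needs the larger.

How it is judged:
By the outcome, as a careful person would: the job done as asked, in the order asked, and still so for the second after the job is handed in, while the arm keeps its last pose, push and grip.
It also fails if it takes over 48 s, if anything falls off the work surface, if the arm or the gripper's body presses on something with over 40 N, if the wrist force passes 120 N, or if a joint passes its speed limit or range.

## Working session

There is one attempt and no reset: what is moved stays moved. The work goes in short steps, Python scripts to look and compute and a tool call to move; the robot and the scene stay as the last step left them, time stands still between calls to the robot, and variables do not carry over. Pictures are saved under pics/ and viewed, and the job is handed in when it is done.

Besides the shell and the picture viewer there is one more tool, called after "Call:" as name([rows], argument=value, ...), one row to a line, values as JSON. send_rows: Moves the arm, as the interface text tells. Its arguments: {"type":"object","properties":{"motion":{"type":"array"},"gripper":{"type":"number"},"grip_force":{"type":"number"}},"required":["motion"]}

```bash
mkdir -p pics; python3 - <<'E'
from cell import sensors, read_camera
import cv2,numpy as np
s=sensors.observe(); print({k:np.round(v,3).tolist() for k,v in s.items()})
for n in("scene","side","wrist"):
    c=read_camera(n); cv2.imwrite(f"pics/{n}0.png",c["frame"][:,:,::-1])
    np.savez(f"pics/{n}0.npz",**c)
    print(n,[c[k] for k in("fx","fy","cx","cy")],np.round(c["extrinsics"],3).tolist(),[k for k in c])
E
```

```text
{'time': 0.0, 'qpos': [1.076, 0.343, 1.525, -0.0, 1.275, -0.146], 'qvel': [0.002, -0.001, -0.0, -0.0, -0.0, 0.0], 'joint_efforts': [0.003, -43.125, -24.422, 0.072, 0.056, -0.0], 'tool_pos': [0.179, 0.493, 0.225], 'tool_rot': [-1.572, 0.0, -0.349], 'contact_force': [0.391, -0.048, 0.533], 'torque': [0.056, 0.007, 0.009], 'opening': 0.092}
scene [441.30364933336665, 441.30364933336665, 320.50378579018604, 199.9620514091953] [[-0.823, 0.568, 0.014, 0.354], [-0.414, -0.616, 0.67, 0.14], [0.39, 0.545, 0.742, -1.675], [0.0, 0.0, 0.0, 1.0]] ['frame', 'fx', 'fy', 'cx', 'cy', 'extrinsics']
side [511.22555307534435, 511.22555307534435, 324.5278996248952, 199.83423210584434] [[-0.962, -0.274, -0.021, 0.449], [0.175, -0.671, 0.721, -0.132], [-0.212, 0.689, 0.693, -1.285], [0.0, 0.0, 0.0, 1.0]] ['frame', 'fx', 'fy', 'cx', 'cy', 'extrinsics']
wrist [299.26067915260376, 299.26067915260376, 319.6484215824642, 200.04716731235027] [[0.343, 0.939, -0.001, -0.524], [-0.904, 0.33, -0.271, 0.033], [-0.254, 0.094, 0.963, -0.39], [0.0, 0.0, 0.0, 1.0]] ['frame', 'fx', 'fy', 'cx', 'cy', 'extrinsics']
```

View pics/scene0.png

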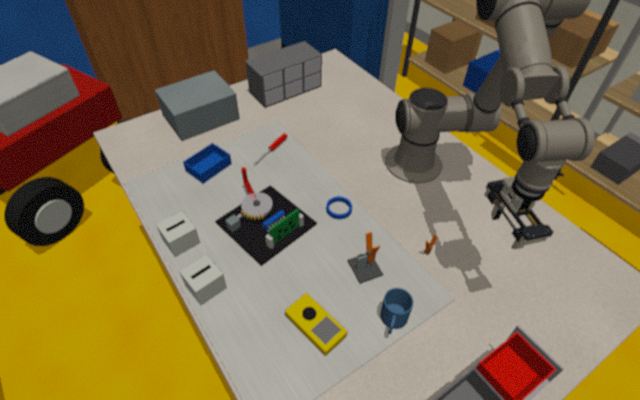

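View pics/side0.png

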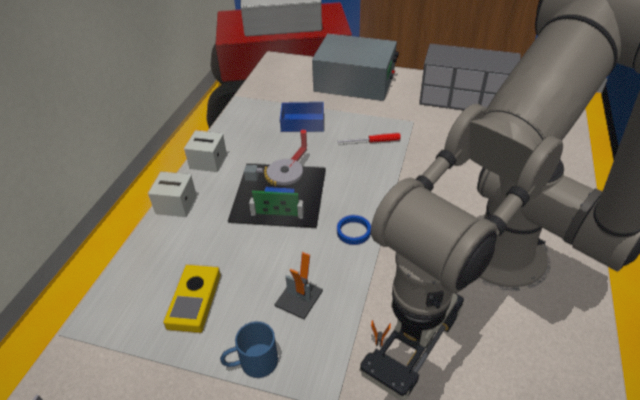

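View pics/wrist0.png

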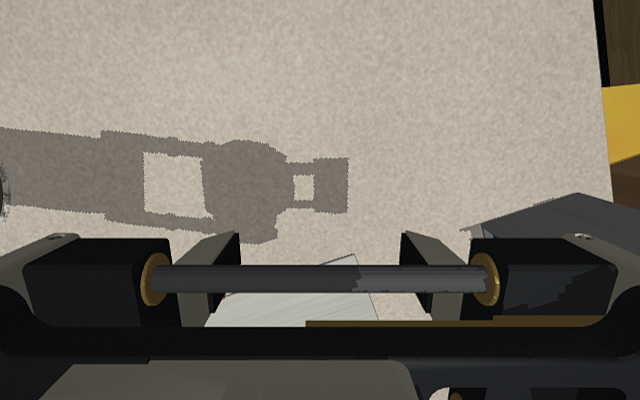

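The pictures show two orange candidates. The tall one is on the stand, at scene (370,248) and side (301,275). The small one lies on the table, at scene (430,244) and side (381,333). I choose the tall one on the stand. The jig is at scene (266,222), with its red handle at scene (247,180). I'll crop these closely.

```bash
cat > h.py <<'E'
import numpy as np,cv2
from cell import sensors, read_camera
def load(n): return dict(np.load(n))
def proj(c,P):
    P=np.atleast_2d(P); q=(c["extrinsics"]@np.c_[P,np.ones(len(P))].T)[:3].T
    return np.c_[c["cx"]+c["fx"]*q[:,0]/-q[:,2], c["cy"]+c["fy"]*-q[:,1]/-q[:,2]]
def ray(c,uv):
    E=c["extrinsics"];R=E[:3,:3];o=-R.T@E[:3,3]
    d=R.T@np.array([(uv[0]-c["cx"])/c["fx"],-(uv[1]-c["cy"])/c["fy"],-1.]);return o,d
def onz(c,uv,z):
    o,d=ray(c,uv);return o+d*(z-o[2])/d[2]
def tri(c1,u1,c2,u2):
    o1,d1=ray(c1,u1);o2,d2=ray(c2,u2)
    t=np.linalg.lstsq(np.c_[d1,-d2],o2-o1,rcond=None)[0]
    a=o1+d1*t[0];b=o2+d2*t[1];return (a+b)/2,np.linalg.norm(a-b)
def crop(c,x0,y0,w,h,s,fn):
    cv2.imwrite(fn,cv2.resize(c["frame"][y0:y0+h,x0:x0+w,::-1],None,fx=s,fy=s,interpolation=cv2.INTER_CUBIC))
E
python3 - <<'E'
from h import *
a=load("pics/scene0.npz");b=load("pics/side0.npz")
crop(a,205,160,120,110,6,"pics/c1.png");crop(a,340,225,100,60,8,"pics/c2.png")
crop(b,220,120,120,110,5,"pics/c3.png");crop(b,265,245,130,110,6,"pics/c4.png")
E
```

```text
(no output)
```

View pics/c1.png

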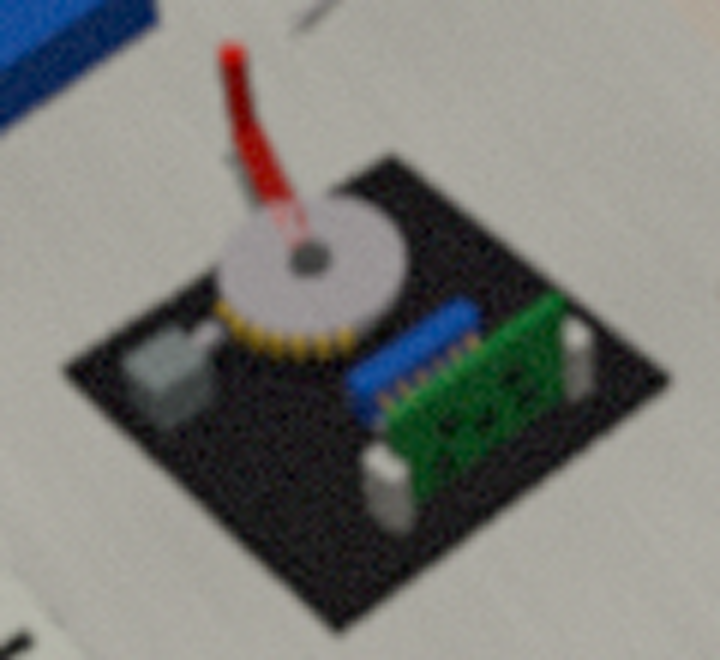

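View pics/c2.png

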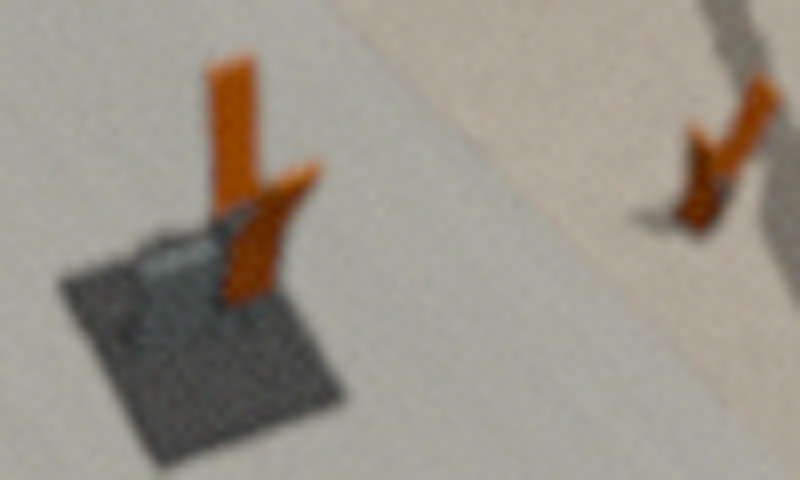

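View pics/c3.png

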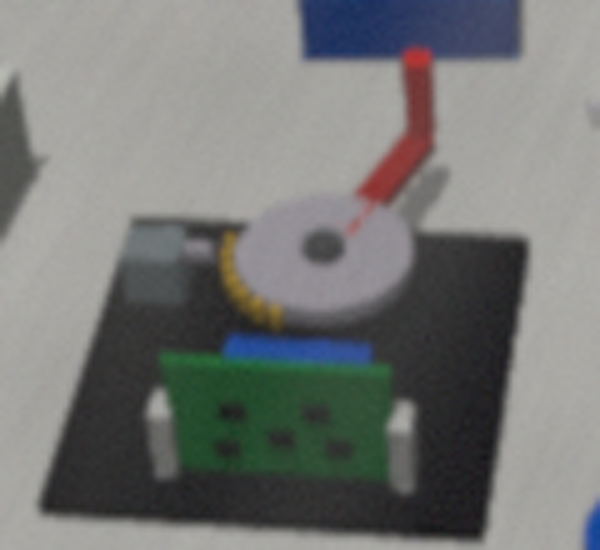

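View pics/c4.png

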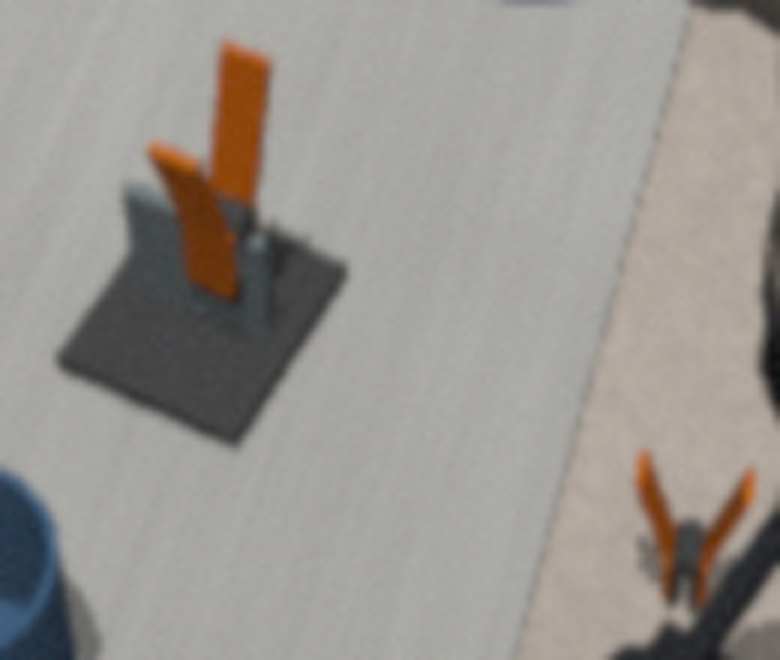

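The crops confirm the choice. The tall clamp sits on the grey fin (scene ~370,245) and the small one is off the plate. Next I'll measure the corners.

```bash
python3 - <<'E'
from h import *
a=load("pics/scene0.npz");b=load("pics/side0.npz")
f1=lambda p:(p[0]/6+205-.4,p[1]/6+160-.4); f2=lambda p:(p[0]/8+340-.4,p[1]/8+225-.4)
f3=lambda p:(p[0]/5+220-.4,p[1]/5+120-.4); f4=lambda p:(p[0]/6+265-.4,p[1]/6+245-.4)
def show(t,c,f,pts,z):
    P=np.array([onz(c,f(p),z) for p in pts]); print(t,np.round(P[:,:2],4).tolist(), [round(float(np.linalg.norm(P[i]-P[i-1])),4) for i in range(len(P))],P.mean(0).round(4)); return P
J1=show("jigS",a,f1,[(392,155),(670,378),(340,632),(65,370)],.018)
J2=show("jigD",b,f3,[(528,238),(484,538),(42,512),(133,218)],.018)
show("stS",a,f2,[(60,280),(165,468),(345,400)],.016)
show("stD",b,f4,[(60,360),(237,445),(347,268)],.016)
for J in(J1,J2):
    # jig +y edge = between corners1,2 ; mean centre is (10,5)mm
    yv=(J[1]+J[2]-J[0]-J[3])/2; xv=(J[0]+J[1]-J[2]-J[3])/2
    print(np.degrees(np.arctan2(yv[1],yv[0])),np.degrees(np.arctan2(xv[1],xv[0])))
print("clip far tip", tri(a,f2((208,68)),b,f4((270,60))),tri(a,f2((255,58)),b,f4((222,42))))
print("try other", tri(a,f2((208,68)),b,f4((222,42))),tri(a,f2((255,58)),b,f4((270,60))))
print("near", tri(a,f2((320,165)),b,f4((195,160))),tri(a,f2((320,165)),b,f4((150,143))),tri(a,f2((262,195)),b,f4((195,160))))
print("handle top",tri(a,f1((232,48)),b,f3((418,58))))
print("panel tops",tri(a,f1((562,295)),b,f3((160,355))),tri(a,f1((562,295)),b,f3((390,365))),tri(a,f1((388,405)),b,f3((160,355))))
E
```

```text
jigS [[0.5197, -0.1852], [0.4792, 0.0461], [0.7102, 0.0894], [0.7503, -0.1434]] [0.2343, 0.2349, 0.2351, 0.2362] [ 0.6148 -0.0483  0.018 ]
jigD [[0.5176, -0.1864], [0.4737, 0.0525], [0.7062, 0.0943], [0.7519, -0.1451]] [0.2379, 0.2429, 0.2362, 0.2437] [ 0.6124 -0.0462  0.018 ]
stS [[0.4821, 0.2187], [0.5001, 0.307], [0.4261, 0.3217]] [0.1173, 0.0901, 0.0755] [0.4694 0.2825 0.016 ]
stD [[0.4979, 0.3067], [0.4214, 0.325], [0.4041, 0.2374]] [0.1166, 0.0786, 0.0894] [0.4411 0.2897 0.016 ]
99.85419607194947 -169.5483205483584
100.61609079942649 -169.90639441926564
clip far tip (array([0.43245812, 0.23163848, 0.12637872]), np.float64(0.00028282550107170545)) (array([0.43934065, 0.26074008, 0.16788367]), np.float64(0.0006640465026252186))
try other (array([0.44528077, 0.24480043, 0.14863582]), np.float64(0.0016522894923848264)) (array([0.42668874, 0.24824486, 0.14658234]), np.float64(0.0006950959565592967))
near (array([0.43840287, 0.29858692, 0.14746686]), np.float64(9.074549031020482e-05)) (array([0.44972795, 0.30904097, 0.16689936]), np.float64(0.0012110077434959695)) (array([0.44701018, 0.28065695, 0.11934854]), np.float64(0.004528606552459848))
handle top (array([ 0.59241059, -0.22448307,  0.11015983]), np.float64(0.003441932143122872))
panel tops (array([0.59216201, 0.12999795, 0.21355076]), np.float64(0.03652529622535449)) (array([0.53129908, 0.02096109, 0.0984232 ]), np.float64(0.0020735009294685965)) (array([0.64710869, 0.04262002, 0.1032943 ]), np.float64(0.006709977027362023))
```

Measurements, checked against the given sizes:
- **Jig:** edges 235–243 mm against 240 given, yaw about 10.25°, origin (0.605, -0.054).
- **Panel top:** about (0.589, 0.034, 0.096).
- **Handle:** about (0.593, -0.222), top at z 0.110 (expected 0.109).
- **Clip:** about (0.442, 0.2715), yaw about -11.5°, top at z 0.1475 (expected 0.147).

Now I'll move above the clip.

Call:
send_rows([
  [[0.03,0,-0.011,-1],[0.07,0,-0.026,-2],[0.115,0,-0.042,-3.5],[0.16,0,-0.059,-5],[0.205,0,-0.075,-6.5],[0.25,0,-0.092,-7.5],[0.29,0,-0.106,-8.5],[0.323,0,-0.118,-8.5]],
], gripper=1)

```text
time: 0.95
tool_pos: [0.444, 0.27, 0.2248]
tool_rot: [-1.572, 0.0, -0.201]
contact_force: [0.7, 0.5, -0.4]
opening: 0.0915
```

Call:
send_rows([
  [[0,0,0,0],[0,0,0,0]],
])

```text
time: 1.15
tool_pos: [0.4442, 0.2693, 0.2243]
tool_rot: [-1.573, 0.002, -0.203]
contact_force: [-0.8, 0.3, 0.1]
opening: 0.0921
```

```bash
python3 - <<'E'
from h import *
s=sensors.observe(); print(s["time"],s["tool_pos"],s["tool_rot"],s["contact_force"])
for n in("wrist","scene","side"):
    c=read_camera(n); np.savez(f"pics/{n}1.npz",**c); cv2.imwrite(f"pics/{n}1.png",c["frame"][:,:,::-1])
c=load("pics/wrist1.npz")
print(proj(c,[[.442,.2715,.147]]))
crop(load("pics/side1.npz"),220,180,160,120,5,"pics/c5.png")
crop(load("pics/scene1.npz"),300,190,140,110,5,"pics/c6.png")
E
```

```text
1.15 [0.44417354 0.26933853 0.22430628] [-1.57263108e+00  1.54823761e-03 -2.03335958e-01] [-0.76299103  0.33446153  0.10701447]
[[321.96194472 205.60022816]]
```

View pics/wrist1.png

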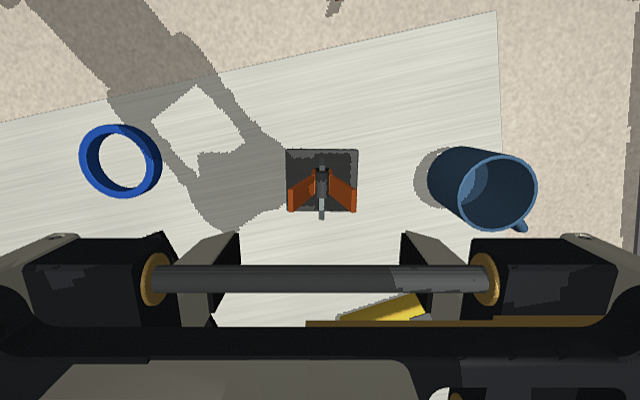

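View pics/c5.png

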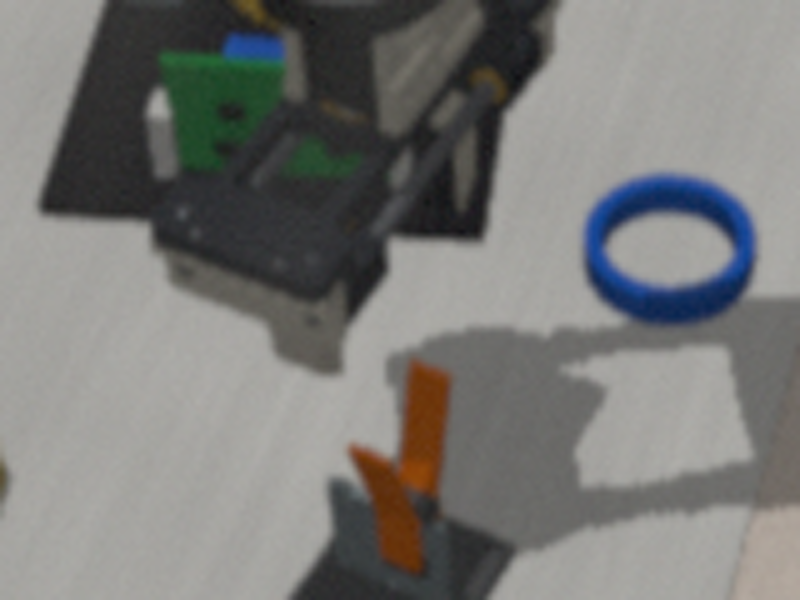

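View pics/c6.png

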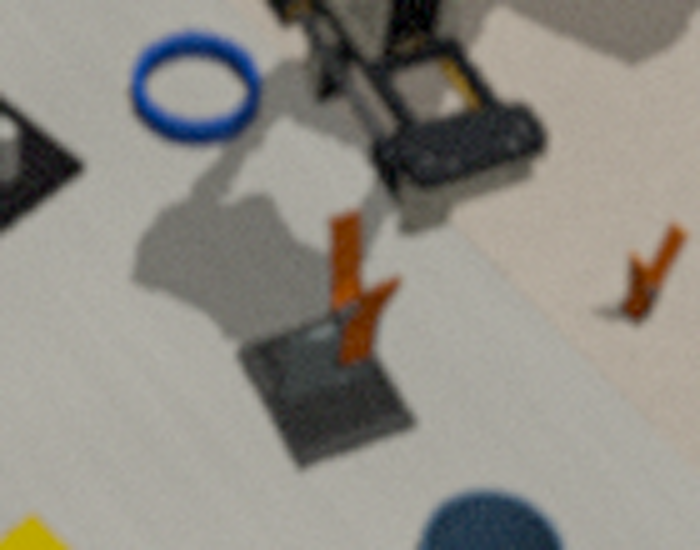

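The wrist view shows the clip at (322,195), with its handles spanning columns 288–356. It's centred between the fingers. I'll refine from the orange mask.

```bash
python3 - <<'E'
from h import *
c=load("pics/wrist1.npz")
hsv=cv2.cvtColor(c["frame"],cv2.COLOR_RGB2HSV)
m=cv2.inRange(hsv,(5,150,60),(18,255,255)); m[:140]=0;m[225:]=0
ys,xs=np.nonzero(m); print(xs.min(),xs.max(),ys.min(),ys.max())
for lo,hi in((280,322),(322,365)):
    k=(xs>lo)&(xs<hi); r=[]
    h=cv2.convexHull(np.c_[xs[k],ys[k]].astype(np.int32)); print(cv2.approxPolyDP(h,2,True)[:,0].tolist())
x0,x1=xs.min(),xs.max()
for x in(x0,x0+1,x1-1,x1): print(x,ys[xs==x].min(),ys[xs==x].max())
P=[onz(c,(x,np.mean([ys[xs==xx].min(),ys[xs==xx].max()])),.147) for x,xx in((x0-.5,x0+1),(x1+.5,x1-1))]
print(P,np.mean(P,0),np.linalg.norm(P[0]-P[1]),np.degrees(np.arctan2(*(P[0]-P[1])[[1,0]])))
E
```

```text
288 356 169 211
[[315, 169], [314, 193], [294, 210], [289, 211], [288, 189]]
[[355, 211], [348, 210], [328, 193], [329, 169], [356, 190]]
288 189 210
289 188 211
355 189 211
356 190 201
[array([0.43115502, 0.24486167, 0.147     ]), array([0.44304042, 0.30021488, 0.147     ])] [0.43709772 0.27253827 0.147     ] 0.05661484073085803 -102.1185076019598
```

Call:
send_rows([
  [[-0.0056,0.0,0.0016,0],[-0.0056,0.03,0.0016,0],[-0.0056,0.055,0.0016,0],[-0.0056,0.075,0.0016,0],[-0.0056,0.087,0.0016,0],[-0.0056,0.087,0.0016,0]],
])

```text
time: 1.9
tool_pos: [0.4364, 0.2736, 0.1365]
tool_rot: [-1.574, 0.003, -0.199]
contact_force: [-0.3, -0.1, 0.9]
opening: 0.0917
```

```bash
python3 - <<'E'
from h import *
s=sensors.observe(); print(s["time"],s["tool_pos"],s["tool_rot"],s["contact_force"])
for n in("scene","side","wrist"):
    c=read_camera(n); np.savez(f"pics/{n}2.npz",**c)
    cv2.imwrite(f"pics/{n}2.png",c["frame"][:,:,::-1])
x=np.hstack([cv2.resize(load("pics/side2.npz")["frame"][210:310,240:340],None,fx=4,fy=4),cv2.resize(load("pics/scene2.npz")["frame"][200:300,310:410],None,fx=4,fy=4)])
cv2.imwrite("pics/c7.png",x[:,:,::-1])
E
```

```text
1.9 [0.43635241 0.27360895 0.1365337 ] [-1.57382514  0.00348353 -0.19874586] [-0.27966606 -0.12690429  0.93608015]
```

View pics/c7.png

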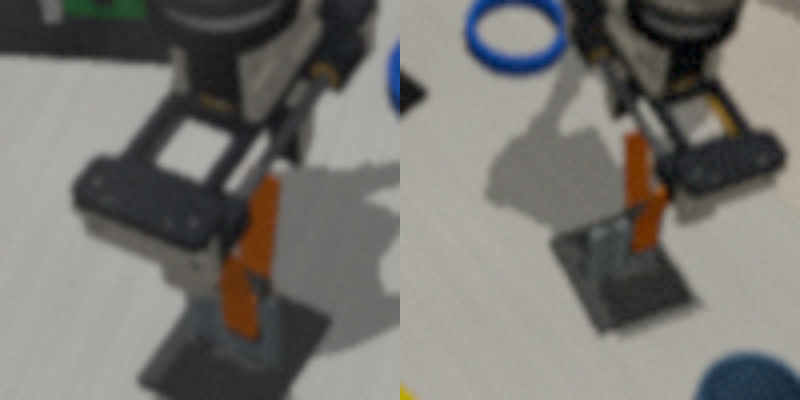

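View pics/wrist2.png

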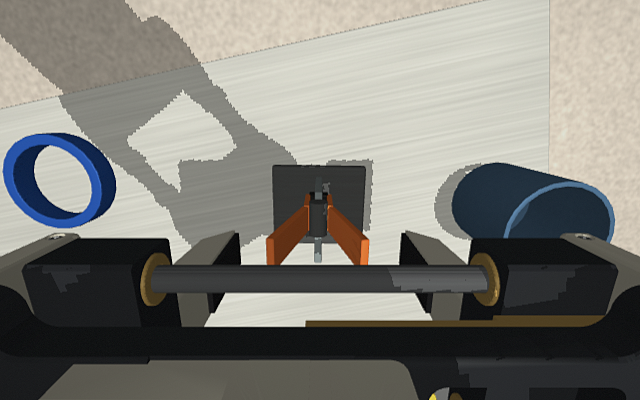

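```bash
python3 - <<'E'
from h import *
a=load("pics/side2.npz");b=load("pics/scene2.npz");c=load("pics/wrist2.npz")
s=sensors.observe();T=s["tool_pos"];R=cv2.Rodrigues(np.zeros(3))[0]
y=s["tool_rot"][2];X=np.array([np.cos(y),np.sin(y),0]);Z=np.array([-np.sin(y),np.cos(y),0]);
print("fingertip centre side px in c7:",[((proj(a,[T+sg*Z*.046+[0,0,-.025]])[0]-[240,210])*4).round().tolist() for sg in(-1,1)],
 "scene",[((proj(b,[T+sg*Z*.046+[0,0,-.025]])[0]-[310,200])*4+[400,0]).round().tolist() for sg in(-1,1)])
def loc(P): d=P-T; return np.round([d@X,d@Z,d[2]],4)
for uv in((267,236),(369,238)): print("wrist -x corner",loc(onz(c,uv,.147)))
# side handle tops
w=load("pics/wrist1.npz")
for uv in((288,189),(356,190),(289,212),(355,212)): print("w1",loc(onz(w,uv,.147)))
a0=load("pics/side0.npz");b0=load("pics/scene0.npz")
f2=lambda p:(p[0]/8+340-.4,p[1]/8+225-.4);f4=lambda p:(p[0]/6+265-.4,p[1]/6+245-.4)
print("side",[loc(onz(a0,f4(p),.147)) for p in((222,42),(270,60),(150,143),(195,160))])
print("scene",[loc(onz(b0,f2(p),.147)) for p in((208,68),(255,58),(320,165))])
# wrist vs others: jaw corners triangulate
print("tri w1-side0",[ (loc(t[0]),t[1]) for t in(tri(w,(288,189),a0,f4((270,60))),tri(w,(289,212),a0,f4((222,42))),tri(w,(356,190),a0,f4((195,160))),tri(w,(355,212),a0,f4((150,143))))])
E
```

```text
fingertip centre side px in c7: [[287.0, 190.0], [204.0, 311.0]] scene [[622.0, 139.0], [682.0, 234.0]]
wrist -x corner [-0.0116 -0.0286  0.0082]
wrist -x corner [-0.0104  0.0266  0.0082]
w1 [-0.01   -0.0291  0.0082]
w1 [-0.0089  0.0261  0.0082]
w1 [ 0.0096 -0.0289  0.0082]
w1 [0.0099 0.0258 0.0082]
side [array([ 0.0133, -0.0273,  0.0082]), array([-0.0063, -0.0275,  0.0082]), array([0.0134, 0.0244, 0.0082]), array([-0.0045,  0.0239,  0.0082])]
scene [array([ 0.0117, -0.0292,  0.0082]), array([-0.0059, -0.0267,  0.0082]), array([-0.0049,  0.024 ,  0.0082])]
tri w1-side0 [(array([-0.0078, -0.0287,  0.0071]), np.float64(0.0039265452144445784)), (array([ 0.0123, -0.0288,  0.006 ]), np.float64(0.0037962919204995414)), (array([-0.008 ,  0.0262,  0.0119]), np.float64(0.003632976835576392)), (array([0.0108, 0.0259, 0.0104]), np.float64(0.003057275630160283))]
```

The clip centre is within 2 mm of the TCP. I'll nudge the tool and squeeze.

Call:
send_rows([
  [[0.002,0,-0.0015,0],[0.002,0,-0.0015,0],[0.002,0,-0.0015,0],[0.002,0,-0.0015,0],[0.002,0,-0.0015,0],[0.002,0,-0.0015,0],[0.002,0,-0.0015,0],[0.002,0,-0.0015,0]],
], gripper=0, grip_force=18)

```text
time: 2.85
tool_pos: [0.4412, 0.2727, 0.1407]
tool_rot: [-1.568, -0.004, -0.2]
contact_force: [-1.2, -0.8, 11.6]
opening: 0.0321
```

Call:
send_rows([
  [[0,0,0,0],[0,0,0,0],[0,0,0,0]],
])

```text
time: 3.15
tool_pos: [0.4418, 0.2731, 0.1419]
tool_rot: [-1.567, -0.006, -0.2]
contact_force: [-1.6, -0.2, 9.2]
opening: 0.0207
```

```bash
python3 - <<'E'
from h import *
s=sensors.observe(); print(s["time"],s["tool_pos"],s["tool_rot"],s["contact_force"],s["opening"])
for n in("scene","side","wrist"):
    c=read_camera(n); np.savez(f"pics/{n}3.npz",**c)
x=np.hstack([cv2.resize(load("pics/side3.npz")["frame"][220:300,260:340],None,fx=5,fy=5),cv2.resize(load("pics/scene3.npz")["frame"][210:290,330:410],None,fx=5,fy=5)])
cv2.imwrite("pics/c8.png",x[:,:,::-1])
cv2.imwrite("pics/wrist3.png",c["frame"][:,:,::-1])
E
```

```text
3.15 [0.44177309 0.27311329 0.14185087] [-1.5669649  -0.0058017  -0.19950699] [-1.58757742 -0.24299445  9.16224439] 0.02073619119324306
```

View pics/c8.png

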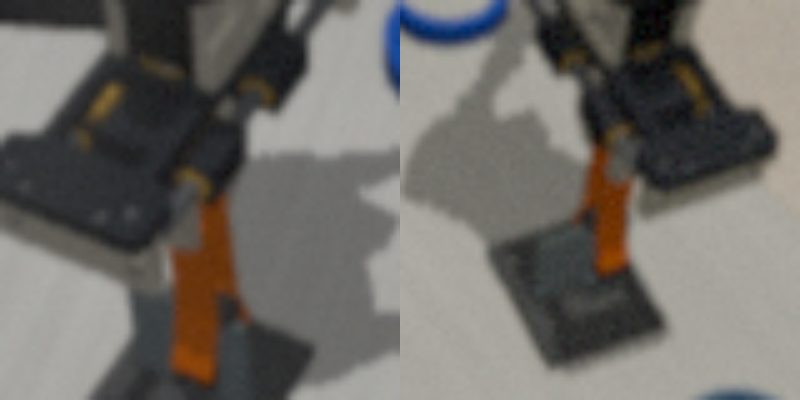

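View pics/wrist3.png

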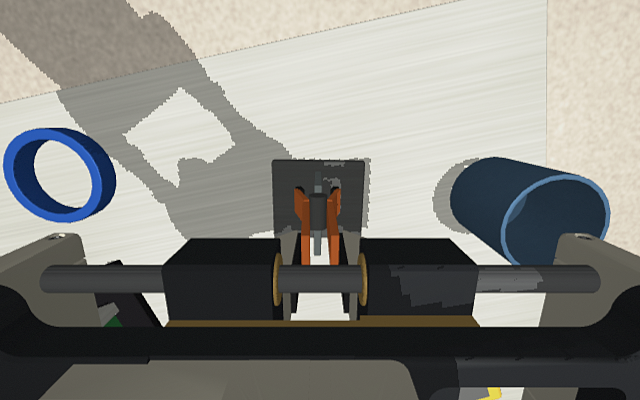

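The handles are squeezed, with opening 21 mm, and the jaws are open in the wrist view (orange at 295–340, rows 190–265). I'll lift a little and check.

Call:
send_rows([
  [[0,-0.003,0,0],[0,-0.008,0,0],[0,-0.016,0,0],[0,-0.025,0,0],[0,-0.025,0,0]],
])

```text
time: 3.8
tool_pos: [0.4424, 0.2734, 0.1683]
tool_rot: [-1.565, -0.008, -0.2]
contact_force: [-0.3, 0.8, -1.0]
opening: 0.0206
```

```bash
python3 - <<'E'
from h import *
s=sensors.observe(); print(s["time"],s["tool_pos"],s["tool_rot"],s["contact_force"],s["opening"])
for n in("scene","side","wrist"):
    c=read_camera(n); np.savez(f"pics/{n}4.npz",**c)
x=np.hstack([cv2.resize(load("pics/side4.npz")["frame"][210:300,260:340],None,fx=5,fy=5),cv2.resize(load("pics/scene4.npz")["frame"][200:290,330:410],None,fx=5,fy=5)])
cv2.imwrite("pics/c9.png",x[:,:,::-1])
cv2.imwrite("pics/wrist4.png",c["frame"][:,:,::-1])
E
```

```text
3.8 [0.44237616 0.273371   0.16834313] [-1.56542917 -0.00796334 -0.19955661] [-0.31505735  0.82059932 -1.02523348] 0.02058349331649435
```

View pics/c9.png

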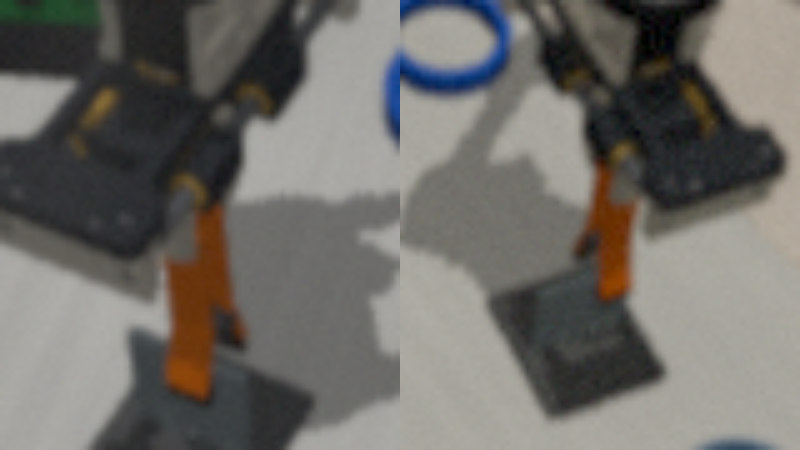

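View pics/wrist4.png

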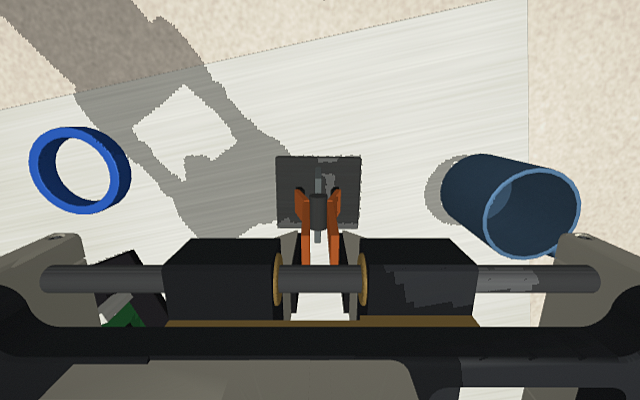

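The clip is off the fin with its jaws open and the force near its own weight. I'll lift and carry it over the panel.

Call:
send_rows([
  [[0,-0.02,0,0],[0,-0.045,0,0],[0.01,-0.065,-0.01,-1],[0.03,-0.072,-0.03,-4],[0.055,-0.072,-0.06,-8],[0.085,-0.072,-0.092,-12],[0.115,-0.072,-0.124,-16],[0.145,-0.072,-0.156,-20]],
])

```text
time: 4.75
tool_pos: [0.5527, 0.0896, 0.2386]
tool_rot: [-1.569, -0.006, 0.153]
contact_force: [-0.3, 1.2, -0.6]
opening: 0.0203
```

Call:
send_rows([
  [[0,0,0,0],[0,0,0,0]],
])

```text
time: 4.95
tool_pos: [0.5526, 0.0888, 0.2377]
tool_rot: [-1.568, -0.004, 0.15]
contact_force: [0.1, 0.3, -1.7]
opening: 0.0202
```

```bash
python3 - <<'E'
from h import *
s=sensors.observe(); print(s["time"],s["tool_pos"],s["tool_rot"],s["contact_force"],s["opening"])
y=s["tool_rot"][2];d=np.array([.589,.0335])-s["tool_pos"][:2]
print("tx",d@[np.cos(y),np.sin(y)],"tz",d@[-np.sin(y),np.cos(y)],"twist",-(10.25-np.degrees(y)))
E
```

```text
4.95 [0.55256637 0.08878459 0.23773509] [-1.56842494 -0.00404101  0.14972724] [ 0.14152846  0.32464055 -1.72978423] 0.020233001082766176
tx 0.02777928854966902 tz -0.060100800925427106 twist -1.6712608200477508
```

Call:
send_rows([
  [[0.009,0,-0.02,-0.6],[0.019,0,-0.04,-1.2],[0.0278,0,-0.06,-1.7],[0.0278,0,-0.06,-1.7],[0.0278,0,-0.06,-1.7]],
])

```text
time: 5.45
tool_pos: [0.5883, 0.0349, 0.2374]
tool_rot: [-1.568, -0.003, 0.18]
contact_force: [-0.6, 0.4, -2.0]
opening: 0.0204
```

```bash
python3 - <<'E'
from h import *
s=sensors.observe(); print(s["time"],s["tool_pos"],s["tool_rot"],s["contact_force"],s["opening"])
for n in("scene","side","wrist"):
    c=read_camera(n); np.savez(f"pics/{n}5.npz",**c)
x=np.hstack([cv2.resize(load("pics/side5.npz")["frame"][120:240,210:310],None,fx=4,fy=4),cv2.resize(load("pics/scene5.npz")["frame"][150:270,230:330],None,fx=4,fy=4)])
cv2.imwrite("pics/c10.png",x[:,:,::-1])
cv2.imwrite("pics/wrist5.png",c["frame"][:,:,::-1])
E
```

```text
5.45 [0.58832846 0.03489135 0.2373954 ] [-1.56763111 -0.0031364   0.17952068] [-0.56448566  0.38053863 -2.01627909] 0.020440289828693167
```

View pics/c10.png

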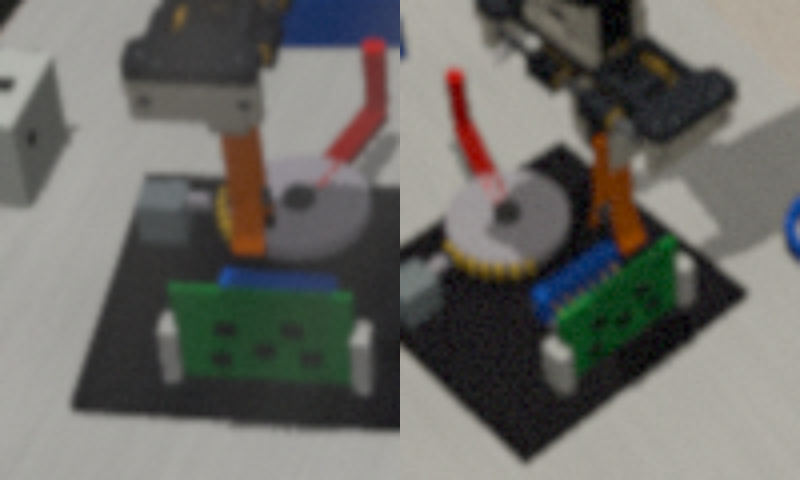

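View pics/wrist5.png

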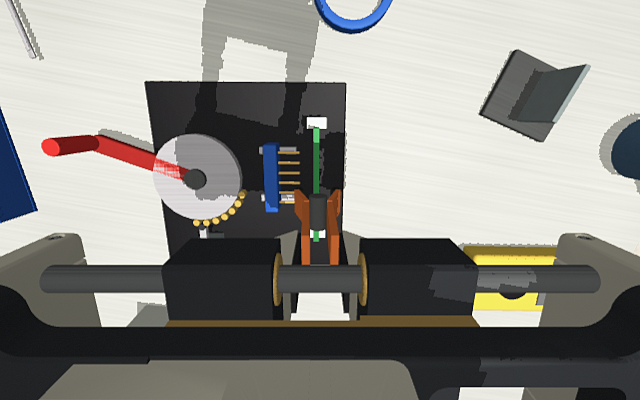

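The panel edge (wrist col 317) lies midway between the open jaws (295–340) and parallel to them. I'll descend.

Call:
send_rows([
  [[0,0.02,0,0],[0,0.04,0,0],[0,0.055,0,0],[0,0.065,0,0],[0,0.07,0,0],[0,0.07,0,0]],
])

```text
time: 6.2
tool_pos: [0.5884, 0.0356, 0.1676]
tool_rot: [-1.568, -0.003, 0.181]
contact_force: [-0.1, -0.8, -0.2]
opening: 0.0204
```

```bash
python3 - <<'E'
from h import *
s=sensors.observe(); print(s["time"],s["tool_pos"],s["tool_rot"],s["contact_force"],s["opening"])
for n in("scene","side","wrist"):
    c=read_camera(n); np.savez(f"pics/{n}6.npz",**c)
x=np.hstack([cv2.resize(load("pics/side6.npz")["frame"][130:230,220:320],None,fx=4,fy=4),cv2.resize(load("pics/scene6.npz")["frame"][170:270,230:330],None,fx=4,fy=4)])
x=np.vstack([x,cv2.resize(c["frame"][100:300,120:520],(800,400))])[:600]
cv2.imwrite("pics/c11.png",x[:,:,::-1])
E
```

```text
6.2 [0.58836144 0.03563084 0.16756139] [-1.56791317 -0.0032316   0.18106389] [-0.13808915 -0.83273258 -0.15744559] 0.020359495242796902
```

View pics/c11.png

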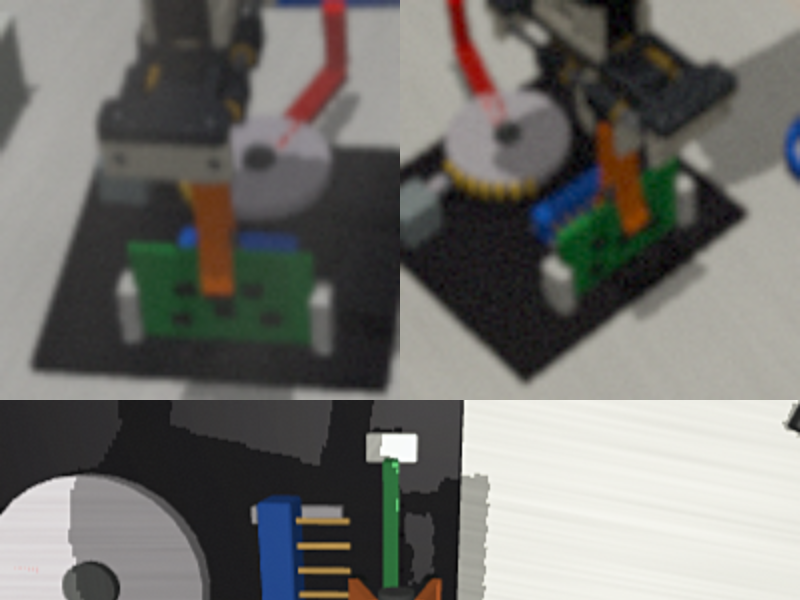

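The jaws straddle the panel, one on each face. I'll seat it gently.

Call:
send_rows([
  [[0,0.002,0,0],[0,0.004,0,0],[0,0.006,0,0],[0,0.006,0,0],[0,0.006,0,0]],
])

```text
time: 6.85
tool_pos: [0.5891, 0.0353, 0.1626]
tool_rot: [-1.568, -0.005, 0.181]
contact_force: [-0.7, -0.1, -1.3]
opening: 0.0204
```

Call:
send_rows([
  [[0,0.002,0,0],[0,0.003,0,0],[0,0.004,0,0],[0,0.004,0,0]],
])

```text
time: 7.25
tool_pos: [0.5904, 0.0353, 0.1617]
tool_rot: [-1.57, -0.01, 0.181]
contact_force: [-2.0, 1.0, 15.0]
opening: 0.021
```

Seated: 15 N upward at z 0.1617, where I expected 0.162. I'll ease off the push and open the gripper.

Call:
send_rows([
  [[0,0.001,0,0],[0,0.001,0,0],[0,0.001,0,0],[0,0.0,0,0],[0,0.0,0,0],[0,0.0,0,0],[0,0.0,0,0]],
], gripper=0.85)

```text
time: 7.95
tool_pos: [0.5906, 0.0354, 0.1618]
tool_rot: [-1.57, -0.011, 0.181]
contact_force: [0.4, 0.8, 0.0]
opening: 0.072
```

```bash
python3 - <<'E'
from h import *
s=sensors.observe(); print(s["time"],s["tool_pos"],s["tool_rot"],s["contact_force"],s["opening"])
for n in("scene","side","wrist"):
    c=read_camera(n); np.savez(f"pics/{n}7.npz",**c)
x=np.hstack([cv2.resize(load("pics/side7.npz")["frame"][130:230,220:320],None,fx=4,fy=4),cv2.resize(load("pics/scene7.npz")["frame"][170:270,230:330],None,fx=4,fy=4)])
x=np.vstack([x,cv2.resize(c["frame"][200:300,220:420],(800,400))])[:600]
cv2.imwrite("pics/c12.png",x[:,:,::-1])
E
```

```text
7.95 [0.59058146 0.0353565  0.16181687] [-1.56965838 -0.01063508  0.18077497] [0.38555948 0.83994892 0.02801308] 0.07197353453799386
```

View pics/c12.png

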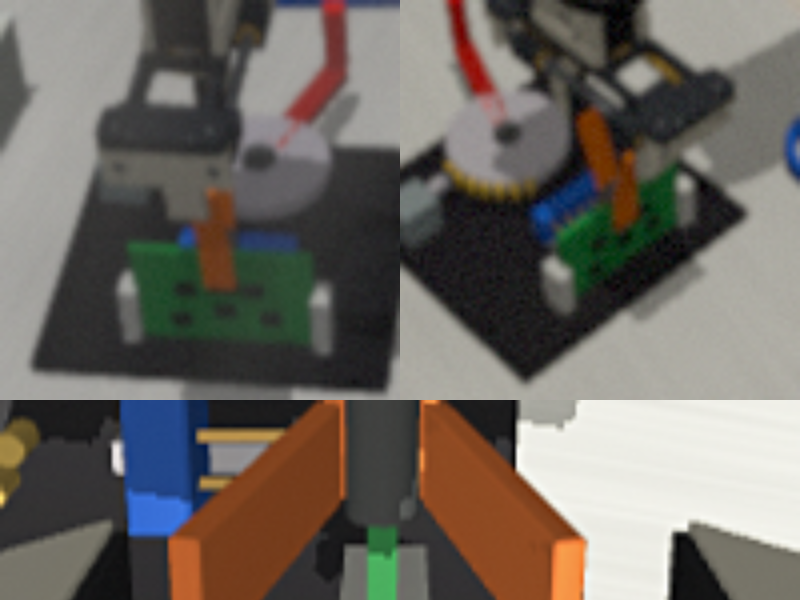

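The clamp grips the panel by itself, and both fingers are clear of the handles. I'll retreat upward.

Call:
send_rows([
  [[0,-0.02,0,0],[0,-0.05,0,0],[0,-0.08,0,0],[0,-0.1,0,0],[0,-0.1,0,0]],
])

```text
time: 8.6
tool_pos: [0.5909, 0.035, 0.2653]
tool_rot: [-1.571, -0.017, 0.181]
contact_force: [-0.0, -0.0, -0.2]
opening: 0.0781
```

```bash
python3 - <<'E'
from h import *
s=sensors.observe(); print(s["time"],s["tool_pos"],s["tool_rot"],s["contact_force"],s["opening"],s["qpos"])
for n in("scene","side","wrist"):
    c=read_camera(n); np.savez(f"pics/{n}8.npz",**c)
x=np.hstack([cv2.resize(load("pics/side8.npz")["frame"][130:230,220:320],None,fx=4,fy=4),cv2.resize(load("pics/scene8.npz")["frame"][170:270,230:330],None,fx=4,fy=4)])
cv2.imwrite("pics/c13.png",x[:,:,::-1])
cv2.imwrite("pics/wrist8.png",c["frame"][:,:,::-1])
E
```

```text
8.6 [0.59088332 0.03504208 0.26530103] [-1.57130564 -0.01708296  0.18093169] [-0.02617427 -0.01985946 -0.23889699] 0.07808345631729252 [-0.07225731  0.43174943  1.27633425  0.00383119  1.41684409 -1.82453692]
```

View pics/c13.png

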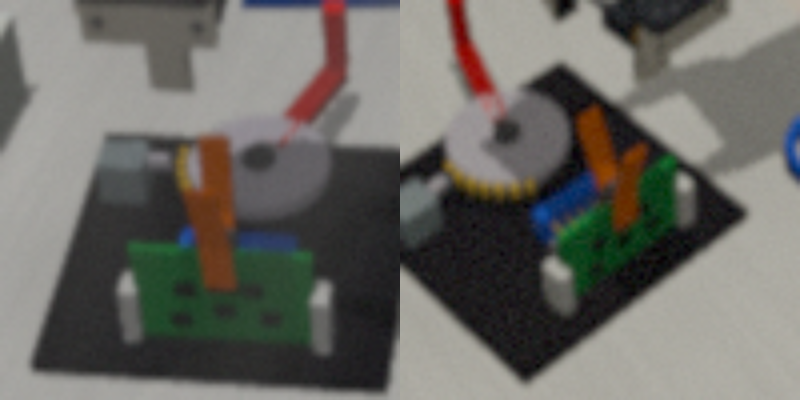

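View pics/wrist8.png

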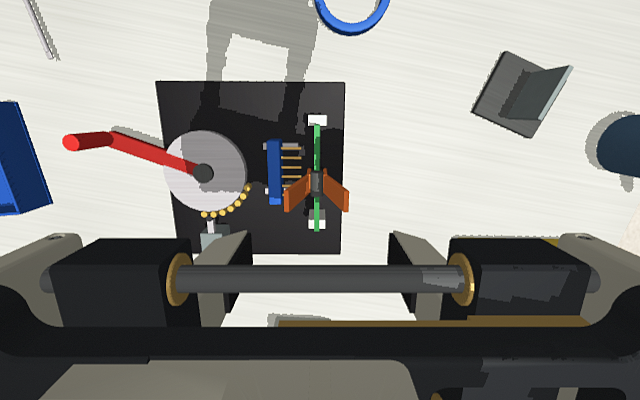

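The clamp is home on the panel (wrist 318,185), gripping both faces. I'll measure the handle from this view as well.

```bash
python3 - <<'E'
from h import *
w=load("pics/wrist8.npz")
hs=cv2.cvtColor(w["frame"],cv2.COLOR_RGB2HSV); m=cv2.inRange(hs,(0,170,200),(4,255,255))|cv2.inRange(hs,(176,170,200),(180,255,255)); m[:,:55]=0; m[200:]=0;m[:,95:]=0
ys,xs=np.nonzero(m);print(xs.min(),xs.max(),ys.min(),ys.max())
print("handle top wrist",onz(w,(70.5,142.5),.109))
for n in("scene8","side8"):
    c=load(f"pics/{n}.npz"); hs=cv2.cvtColor(c["frame"],cv2.COLOR_RGB2HSV); m=cv2.inRange(hs,(0,170,60),(6,255,255))|cv2.inRange(hs,(174,170,60),(180,255,255))
    k,l,st,ce=cv2.connectedComponentsWithStats(m); 
    for i in range(1,k):
        if 40<st[i,4]<2000 and st[i,1]<200: print(n,st[i],ce[i]); 
def yawpos(o,y,p): R=np.array([[np.cos(y),-np.sin(y)],[np.sin(y),np.cos(y)]]); return o+R@p
for yd in(10.0,10.25,10.6):
    y=np.radians(yd);o=np.array([.6136,-.0472])-yawpos(np.zeros(2),y,np.array([.01,.005]))
    pv=yawpos(o,y,np.array([0,-.05])); print(yd,o,pv,[pv+.12*np.array([np.cos(y+np.radians(250)-t),np.sin(y+np.radians(250)-t)]) for t in(0,.66)])
# pivot hub in the wrist image: centre(203,173) disc top? 
for z in(.04,.05,.056,.06): print(z,onz(w,(203.5,173),z))
E
```

```text
63 78 135 150
handle top wrist [ 0.58989338 -0.22368034  0.109     ]
scene8 [242 168  11  25  87] [246.35632184 181.5862069 ]
side8 [217  25  26  56 701] [228.61198288  58.14835949]
side8 [275  33  44  22 391] [298.39386189  43.86956522]
side8 [370 134  30   8 178] [384.55617978 137.35955056]
10.0 [ 0.60462016 -0.05386052] [ 0.61330257 -0.10310091] [array([ 0.59246479, -0.22127784]), array([ 0.52438462, -0.18368377])]
10.25 [ 0.60464931 -0.05389964] [ 0.61354649 -0.10310167] [array([ 0.59322455, -0.2213684 ]), array([ 0.52498099, -0.18407175])]
10.6 [ 0.6046904  -0.05395419] [ 0.61388797 -0.10310096] [array([ 0.59428886, -0.22148962]), array([ 0.52581874, -0.18461053])]
0.04 [ 0.61567456 -0.11172748  0.04      ]
0.05 [ 0.61302644 -0.10821593  0.05      ]
0.056 [ 0.61143757 -0.106109    0.056     ]
0.06 [ 0.61037832 -0.10470439  0.06      ]
```

Call:
send_rows([
  [[-0.0045,0,-0.025,-3],[-0.011,0,-0.06,-8],[-0.017,0,-0.095,-13],[-0.023,0,-0.13,-18],[-0.0295,0,-0.165,-23],[-0.036,0,-0.2,-28],[-0.041,0,-0.23,-33],[-0.0453,0,-0.2535,-36.6]],
])

```text
time: 9.55
tool_pos: [0.5893, -0.2242, 0.2578]
tool_rot: [-1.572, -0.007, 0.822]
contact_force: [0.3, 1.5, -0.6]
opening: 0.0783
```

Call:
send_rows([
  [[0,0.0,0,0],[0,0.03,0,0],[0,0.06,0,0],[0,0.08,0,0],[0,0.08,0,0]],
])

```text
time: 10.05
tool_pos: [0.5876, -0.2217, 0.1733]
tool_rot: [-1.563, -0.005, 0.821]
contact_force: [0.4, 0.1, -0.2]
opening: 0.0778
```

```bash
python3 - <<'E'
from h import *
s=sensors.observe(); print(s["time"],s["tool_pos"],s["tool_rot"],s["contact_force"],s["opening"],s["qpos"])
for n in("scene","side","wrist"):
    c=read_camera(n); np.savez(f"pics/{n}9.npz",**c)
T=s["tool_pos"];y=s["tool_rot"][2]
d=np.array([.592,-.2225])-T[:2];print("tx",d@[np.cos(y),np.sin(y)],"tz",d@[-np.sin(y),np.cos(y)])
print(proj(c,[[.592,-.2225,.109]]))
x=np.hstack([cv2.resize(load("pics/side9.npz")["frame"][90:200,230:330],None,fx=4,fy=4),cv2.resize(load("pics/scene9.npz")["frame"][120:230,200:300],None,fx=4,fy=4)])
cv2.imwrite("pics/c14.png",x[:,:,::-1])
cv2.imwrite("pics/wrist9.png",c["frame"][:,:,::-1])
E
```

```text
10.05 [ 0.58761292 -0.22168716  0.17328537] [-1.56309037 -0.00506548  0.82128979] [ 0.41251244  0.11840974 -0.1838927 ] 0.07780363657857521 [-0.4862413   0.57530997  1.29078624  0.00719491  1.28162591 -2.88041975]
tx 0.0023938011686713387 tz -0.003765219811708441
[[317.17394814 213.05788999]]
```

View pics/c14.png

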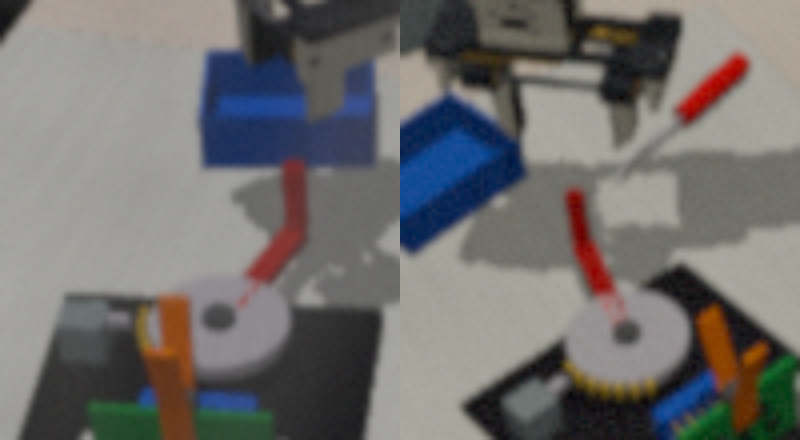

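View pics/wrist9.png

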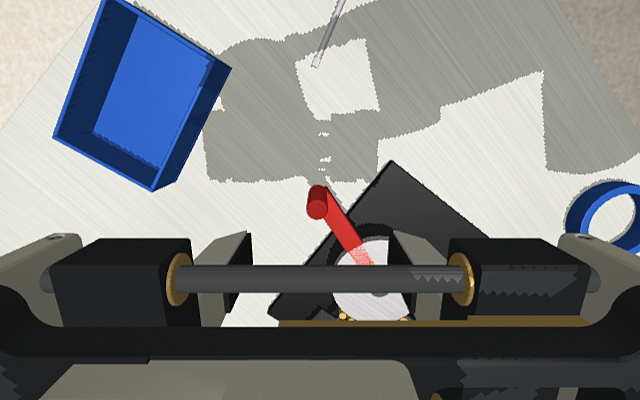

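The wrist view shows the handle top at (317,203), between the fingers, against a predicted (317,213). I'll quantify the difference.

```bash
python3 - <<'E'
from h import *
c=load("pics/wrist9.npz")
hs=cv2.cvtColor(c["frame"],cv2.COLOR_RGB2HSV)
crop(c,290,170,60,60,8,"pics/c15.png")
s=sensors.observe();T=s["tool_pos"];y=s["tool_rot"][2]
for uv in((317,202),(316,206)):
  P=onz(c,uv,.109);d=P[:2]-T[:2];print(P,"tx",d@[np.cos(y),np.sin(y)],"tz",d@[-np.sin(y),np.cos(y)])
for a,b in(("scene9","side9"),):
  A=load(f"pics/{a}.npz");B=load(f"pics/{b}.npz")
  print(tri(A,(200+574/4,120+194/4),B,(230+294/4,90+163/4)), onz(A,(200+574/4-.4,120+194/4),.109),onz(B,(230+294/4-.4,90+163/4),.109))
E
```

```text
[ 0.58579435 -0.22932894  0.109     ] tx -0.007305162625501722 tz -0.0008206861246508516
[ 0.58864148 -0.22745149  0.109     ] tx -0.003991525216962466 tz -0.0016274191293482948
(array([0.47035098, 0.14810087, 0.37121476]), np.float64(0.044457847604568515)) [ 0.31348845 -0.03700773  0.109     ] [ 0.59370203 -0.22527499  0.109     ]
```

View pics/c15.png

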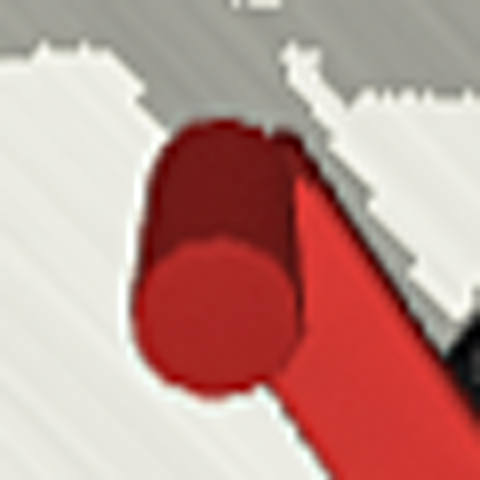

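The top-face centre is at about (317,209.6), so the views agree within ~3 mm. I'll descend and grip.

Call:
send_rows([
  [[0.001,0.01,-0.003,0],[0.001,0.03,-0.003,0],[0.001,0.05,-0.003,0],[0.001,0.065,-0.003,0],[0.001,0.073,-0.003,0],[0.001,0.073,-0.003,0]],
])

```text
time: 10.8
tool_pos: [0.5933, -0.2242, 0.1048]
tool_rot: [-1.571, -0.007, 0.822]
contact_force: [-0.7, 0.4, -0.6]
opening: 0.0778
```

Call:
send_rows([
  [[0,0,0,0],[0,0,0,0],[0,0,0,0],[0,0,0,0],[0,0,0,0],[0,0,0,0],[0,0,0,0],[0,0,0,0]],
], gripper=0, grip_force=30)

```text
time: 11.6
tool_pos: [0.5932, -0.2241, 0.1048]
tool_rot: [-1.571, -0.007, 0.822]
contact_force: [-3.2, 4.1, 0.4]
opening: 0.0185
```

```bash
python3 - <<'E'
from h import *
s=sensors.observe(); print(s["time"],s["tool_pos"],s["tool_rot"],s["contact_force"],s["opening"],s["qpos"])
for n in("scene","side"):
    c=read_camera(n); np.savez(f"pics/{n}10.npz",**c)
x=np.hstack([cv2.resize(load("pics/side10.npz")["frame"][90:200,230:330],None,fx=4,fy=4),cv2.resize(load("pics/scene10.npz")["frame"][120:230,200:300],None,fx=4,fy=4)])
cv2.imwrite("pics/c16.png",x[:,:,::-1])
E
```

```text
11.6 [ 0.59317336 -0.22412826  0.10477359] [-1.57102541 -0.00711328  0.82163713] [-3.18410408  4.11881494  0.40230645] 0.01851590388434365 [-0.48549667  0.64546378  1.36335331  0.00752475  1.13071142 -2.88112797]
```

View pics/c16.png

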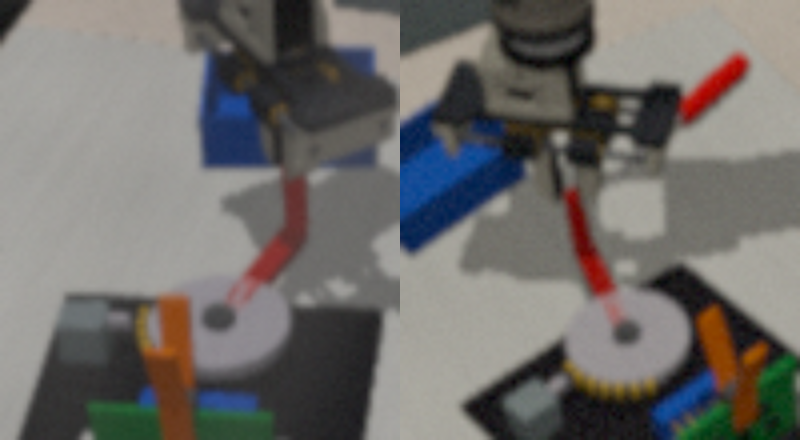

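The handle is gripped (opening 18.5 mm) and still at its stop. I'll compute the arc rows for the first click.

```bash
cat > arc.py <<'E'
from h import *
import sys
C=np.array([.6135,-.1058]);A0=np.radians(260.25)
def pt(t): return C+.12*np.array([np.cos(A0-t),np.sin(A0-t)])
def report(ths):
    s=sensors.observe();T=s["tool_pos"];y=s["tool_rot"][2]
    d=T[:2]-C; print("t",s["time"],"theta",round(A0-(np.arctan2(d[1],d[0])%(2*np.pi)),4),"r",round(float(np.hypot(*d)),4),"z",T[2].round(4),"F",s["contact_force"].round(1),"op",round(s["opening"],4),"q6",s["qpos"][5].round(3))
    for t in ths:
        d=pt(t)-T[:2];print(t,round(float(d@[np.cos(y),np.sin(y)]),4),0,round(float(d@[-np.sin(y),np.cos(y)]),4))
if __name__=="__main__": report([float(x) for x in sys.argv[1:]])
E
python3 arc.py .03 .07 .11 .15 .19 .22 .22
```

```text
t 11.7 theta 0.0052 r 0.1196 z 0.1046 F [-2.4  3.1  2.1] op 0.0151 q6 -2.881
0.03 -0.0019 0 0.0023
0.07 -0.0043 0 0.0065
0.11 -0.0066 0 0.0107
0.15 -0.0087 0 0.015
0.19 -0.0106 0 0.0194
0.22 -0.0119 0 0.0228
0.22 -0.0119 0 0.0228
```

Call:
send_rows([
  [[-0.0019,0,0.0023,0],[-0.0043,0,0.0065,0],[-0.0066,0,0.0107,0],[-0.0087,0,0.015,0],[-0.0106,0,0.0194,0],[-0.0119,0,0.0228,0],[-0.0119,0,0.0228,0],[-0.0119,0,0.0228,0]],
])

```text
time: 12.5
tool_pos: [0.5682, -0.2167, 0.1048]
tool_rot: [-1.57, -0.008, 0.822]
contact_force: [5.5, 1.9, -1.0]
opening: 0.0153
```

```bash
python3 arc.py .25 .29 .33 .37 .41 .44; python3 - <<'E'
from h import *
for n in("scene","side"):
    c=read_camera(n); np.savez(f"pics/{n}11.npz",**c)
x=np.hstack([cv2.resize(load("pics/side11.npz")["frame"][90:200,230:330],None,fx=4,fy=4),cv2.resize(load("pics/scene11.npz")["frame"][120:230,200:300],None,fx=4,fy=4)])
cv2.imwrite("pics/c17.png",x[:,:,::-1])
E
```

```text
t 12.5 theta 0.2172 r 0.1198 z 0.1048 F [ 5.5  1.9 -1. ] op 0.0153 q6 -2.891
0.25 -0.0015 0 0.0036
0.29 -0.003 0 0.0082
0.33 -0.0043 0 0.0128
0.37 -0.0053 0 0.0175
0.41 -0.0062 0 0.0222
0.44 -0.0068 0 0.0258
```

View pics/c17.png

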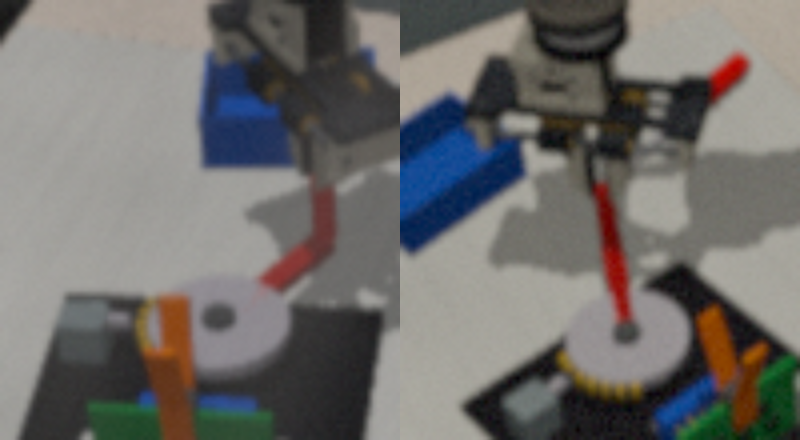

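The lever follows, and the first click is done (theta ≈ 0.217).

Call:
send_rows([
  [[-0.0015,0,0.0036,0],[-0.003,0,0.0082,0],[-0.0043,0,0.0128,0],[-0.0053,0,0.0175,0],[-0.0062,0,0.0222,0],[-0.0068,0,0.0258,0],[-0.0068,0,0.0258,0],[-0.0068,0,0.0258,0]],
])

```text
time: 13.4
tool_pos: [0.5453, -0.2044, 0.1049]
tool_rot: [-1.571, -0.008, 0.822]
contact_force: [5.1, 0.5, -2.3]
opening: 0.0152
```

```bash
python3 arc.py .47 .51 .55 .58 .61 .64 .65 .66 .67
```

```text
t 13.4 theta 0.435 r 0.1199 z 0.1049 F [ 5.1  0.5 -2.3] op 0.0152 q6 -2.891
0.47 -0.0006 0 0.0042
0.51 -0.001 0 0.0089
0.55 -0.0013 0 0.0137
0.58 -0.0013 0 0.0173
0.61 -0.0013 0 0.0209
0.64 -0.0011 0 0.0245
0.65 -0.001 0 0.0257
0.66 -0.0009 0 0.0269
0.67 -0.0008 0 0.0281
```

Call:
send_rows([
  [[-0.0006,0,0.0042,0],[-0.001,0,0.0089,0],[-0.0013,0,0.0137,0],[-0.0013,0,0.0173,0],[-0.0013,0,0.0209,0],[-0.0011,0,0.0245,0],[-0.0009,0,0.0269,0],[-0.0009,0,0.0269,0]],
])

```text
time: 14.2
tool_pos: [0.5254, -0.1873, 0.1049]
tool_rot: [-1.573, -0.008, 0.822]
contact_force: [5.3, -1.5, -3.0]
opening: 0.0151
```

```bash
python3 arc.py .66 .67; python3 - <<'E'
from h import *
for n in("scene","side","wrist"):
    c=read_camera(n); np.savez(f"pics/{n}12.npz",**c)
x=np.hstack([cv2.resize(load("pics/side12.npz")["frame"][90:230,220:320],None,fx=4,fy=4),cv2.resize(load("pics/scene12.npz")["frame"][130:270,210:310],None,fx=4,fy=4)])
cv2.imwrite("pics/c18.png",x[:,:,::-1])
cv2.imwrite("pics/wrist12.png",c["frame"][:,:,::-1])
E
```

```text
t 14.2 theta 0.6537 r 0.12 z 0.1049 F [ 5.3 -1.5 -3. ] op 0.0151 q6 -2.881
0.66 0.0001 0 0.0008
0.67 0.0002 0 0.0019
```

View pics/c18.png

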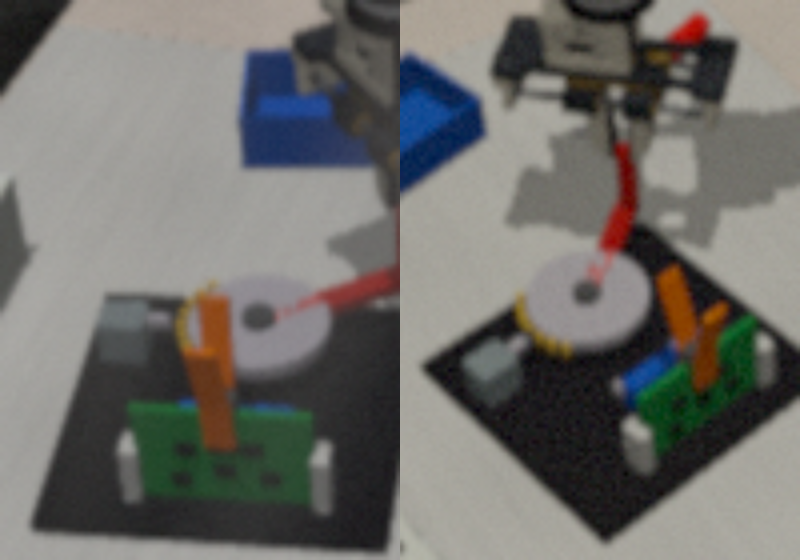

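View pics/wrist12.png

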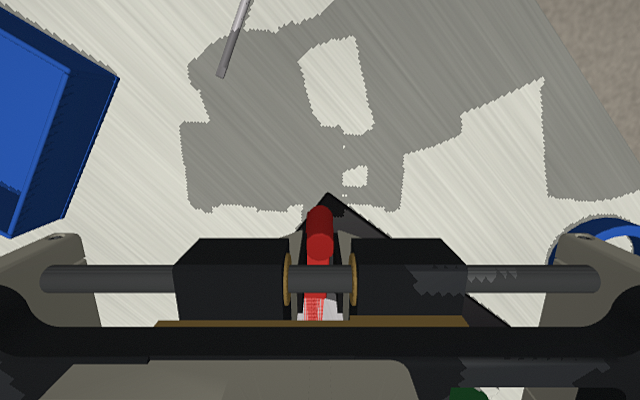

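TCP theta is 0.654, and the tangential force of 4.7 N suggests we're slightly short of the notch. I'll nudge and settle.

Call:
send_rows([
  [[0.0001,0,0.0008,0],[0.0002,0,0.0018,0],[0.0002,0,0.0018,0],[0.0002,0,0.0018,0],[0.0002,0,0.0018,0]],
])

```text
time: 14.85
tool_pos: [0.5251, -0.1869, 0.105]
tool_rot: [-1.575, -0.008, 0.822]
contact_force: [5.4, -2.5, -3.9]
opening: 0.0147
```

```bash
python3 arc.py .66; python3 - <<'E'
from h import *
for n in("scene","side"):
    c=read_camera(n); np.savez(f"pics/{n}13.npz",**c)
    cv2.imwrite(f"pics/{n}13.png",c["frame"][:,:,::-1])
    if n=="scene":
        # lever arm direction: red line on the disc / pivot hub and handle
        crop(c,240,150,80,90,7,"pics/c19.png")
        print("pivot",proj(c,[[.6135,-.1035,.056]]),[ (t,proj(c,[[.6135+.12*np.cos(np.radians(260.25)-t),-.1035+.12*np.sin(np.radians(260.25)-t),.054]]).round(1).tolist()) for t in(.44,.66,.88)])
print(sensors.observe()["contact_force"])
E
```

```text
t 14.85 theta 0.6584 r 0.12 z 0.105 F [ 5.4 -2.5 -3.9] op 0.0147 q6 -2.88
0.66 0.0 0 0.0002
pivot [[256.96056469 203.72265964]] [(0.44, [[260.5, 178.3]]), (0.66, [[268.0, 179.0]]), (0.88, [[275.0, 180.8]])]
[ 5.51572724 -1.26795815 -3.92687114]
```

View pics/c19.png

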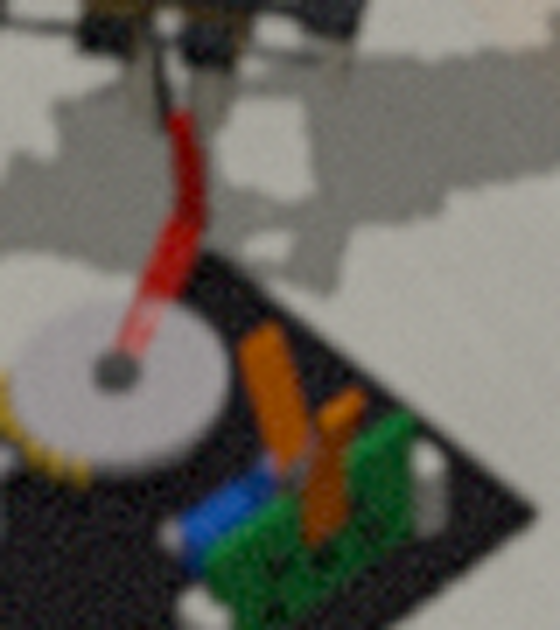

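View pics/scene13.png

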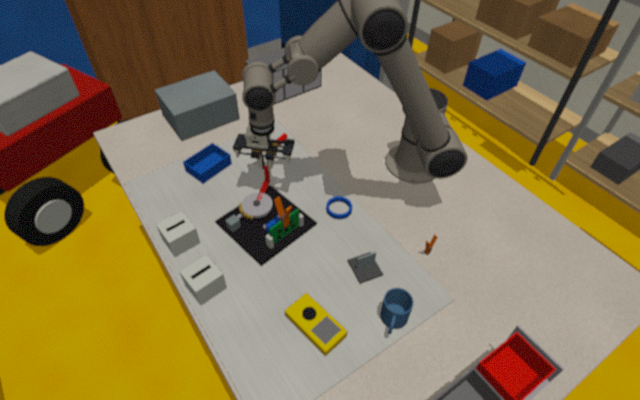

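The arm elbow is at (268.5,180.5), against a predicted (268,179) for the third notch and (260.5,178) or (275,181) for its neighbours. I'll hold briefly to confirm it's stable, then hand in.

Call:
send_rows([
  [[0,0,0.0003,0],[0,0,0.0003,0],[0,0,0.0003,0],[0,0,0.0003,0],[0,0,0.0003,0],[0,0,0.0003,0]],
])

```text
time: 15.55
tool_pos: [0.5254, -0.1874, 0.105]
tool_rot: [-1.577, -0.008, 0.821]
contact_force: [5.2, -0.6, -3.9]
opening: 0.0153
```

```bash
python3 arc.py .66; python3 -c "
from cell import hand_in; print(hand_in())"
```

```text
t 15.55 theta 0.6536 r 0.12 z 0.105 F [ 5.2 -0.6 -3.9] op 0.0153 q6 -2.88
0.66 0.0001 0 0.0008
the job is handed in; nothing more can be done
None
```

I clipped the large orange clamp over the top edge of the green panel and let go of it. I then swung the red lever clockwise three clicks and handed the job in at about 15.6 s, still holding the handle.

**Clamp:** the last images show it sitting on the panel's top edge near the middle, a jaw on each face, clear of the gripper. When I seated it, the wrist felt 15 N at z 0.1617, where I expected 0.162.

**Lever:** measured from the tool position, it stands at about 0.654 rad against the third notch at 0.66, and my readings never went above 0.66. The picture agreed, with the lever's elbow at pixel (268.5, 180.5) against a predicted (268, 179) for the third notch.

**Disagreements and limits:**
- **Holding force:** the last readings along the swing came out at about 4–5.5 N, a little under the 6 N given, so the lever may be slightly short of the notch centre. It is still well past the 0.55 tooth.
- **Gripper opening:** it reads about 3–4 mm under the true object width.
- **Wrist camera:** it differed from the fixed cameras by 3–5 mm on the clamp, so I averaged them.
- **Other objects:** they look unmoved in the last scene image. I judged this by eye and did not measure it.

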